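# Lock the tube carriage into the reader's bay

## Task

The red-handled stop lever lies down across the track and keeps the tube carriage out of the reader's bay. Flick the lever all the way up, slide the carriage along its track past it until it sits fully home against the blue end stop, then push the lever fully down again behind the carriage to lock it in, and let go. Keep the carriage down in its track and leave the wipes, the spray bottle and the clear box where they stand.

Things in the scene. Friction and masses are not known exactly. Their poses are not given: they have to be found in the camera images.
- loader: Fixed station: aluminium track and, past its end, a white reader (face at y +195 mm, 150 mm high). Origin: on the bench under mid-track at the lever; y along the track to the end stop, +x across it to the hinge side, z up. Track floor 12 mm up; side walls 84 mm apart, 100 mm outside, 35 mm high, open above; closed outer end at y -222; lever's landing pad outside the -x wall, 42 mm high.
- home (a point): On the track floor midway between the walls, where the carriage's origin is when the carriage touches the blue end stop (loader frame 0, +86, 12 mm). The end stop's face is at y +156 mm, its top 65 mm above the bench.
- stop (a joint): Stop lever angle, rad: 0 = fully down, level across the track (locked); 1.7 = fully up, just past upright, leaning away from the track, clear of the carriage and of a gripper on its handle. Axis parallel to the loader's y through point stop_hinge. Friction keeps it where it is left; about 2 N at the grip moves it.
- stop_hinge (a point): Hinge axis of the stop lever, on the +x side of the track (loader frame: +80, 0, 55 mm).
- stop_grip (a point): Centre of the lever's red grip, 175 mm from the hinge axis: loader (-95, 0, 55) mm when down, about (+103, 0, 229) when up. A block 18 mm wide (loader y), 44 mm along the lever, 22 mm thick, on a steel bar 12 mm wide (y), 14 mm thick. Free below to the bench and 60 mm to each side (y). Pinched across the 18 mm it pivots between fingers that keep pointing down.
- carriage: Loose tube carriage, about 0.35 kg, sliding easily in the track with 2 mm play each side: 80 mm (x) x 140 mm (y), white end plates 56 mm high, red and green tube caps up to 66 mm. Origin: centre of its underside; axes as the loader's. Starts on the -y side of the lever. Home, its rear is 10 mm clear of the lever bar; short of that the lever jams on it.
- carriage_grip (a point): Where to hold the carriage: 110 mm above its underside, on the upright blue handle at its centre, a plate 14 mm thick (along the track, y), 36 mm wide (x), its top 124 mm above the underside and free from the caps (66 mm) up.
- wipes: Bystander: white canister of wipes with a green label, 76 mm across, 170 mm high, loose. Origin: centre of its underside.
- spray: Bystander: white spray bottle with a red head, 68 mm across, 154 mm high, loose. Origin: centre of its underside.
- tubebox: Bystander: clear open box with tubes, 90 x 120 x 32 mm high, loose, beyond the track. Origin: centre of its underside.
Not all that is in view belongs to the job. What is shaped like the carriage but purple or yellow is not meant.

How it is judged:
On the way, in this order (a step that is already met when the one before it is completed fails the run):
1. the stop lever is swung up (above 1.4 rad) with the carriage still outside the bay (value of joint stop above 1.4 rad and y of carriage in the frame of loader below -0.05 m), for 0.1 s.
2. the carriage is home against the end stop (within 6 mm), down in its track, the lever still up (above 1.2 rad) (y of carriage in the frame of loader above 0.08 m and z of carriage in the frame of loader below 0.018 m and angle between carriage's own z axis and vertical below 0.08 rad and value of joint stop above 1.2 rad), for 0.2 s.
At the end, for the whole second after the job is handed in: The carriage sits level in the track within 6 mm of the end stop, at rest, and the stop lever is fully down behind it (below 0.08 rad), at rest (y of carriage in the frame of loader above 0.08 m and z of carriage in the frame of loader below 0.018 m and angle between carriage's own z axis and vertical below 0.08 rad and value of joint stop below 0.08 rad and velocity of joint stop between -0.05 and 0.05 rad/s and linear speed of carriage below 0.02 m/s); the robot touches nothing.
It fails at once if the carriage is lifted more than 15 mm off the track floor, or tipped by more than 0.25 rad (z of carriage in the frame of loader above 0.027 m or angle between carriage's own z axis and vertical above 0.25 rad).
It fails at once if the wipes canister is moved more than 20 mm (distance of wipes from where it was at the start of the episode above 0.02 m).
It fails at once if the spray bottle is moved more than 20 mm (distance of spray from where it was at the start of the episode above 0.02 m).
It fails at once if the clear box is moved more than 20 mm (distance of tubebox from where it was at the start of the episode above 0.02 m).
It also fails if it takes over 64 s, if anything falls off the work surface, if the arm or the gripper's body presses on something with over 40 N, if the wrist force passes 120 N, or if a joint passes its speed limit or range.

## Robot

A 6-joint arm with a two-finger parallel gripper is mounted at the origin on the work surface. World frame = base frame: x ahead of the robot, y to its left, z up, the work surface at z = 0. Lengths are in m, angles in rad, forces in N, time in s.
With the tool pointing down it reaches from about 0.3 to 0.875 m from the base axis. Payload 4.2 kg.
Tool frame: the origin (TCP) lies on the centre line of the jaws, within the pads' length; the fingertips stand r.tips_ahead ahead of it and the grasp point (between the pads) lies 11 mm behind it (r.tips_ahead is the distance from the TCP to the fingertips, in m); z points along the fingers, x is the direction in which the jaws open and shut, and the axes are right-handed (so a half turn about z gives the same grasp; the last joint's range is limited). The gripper opens to 85 mm and grips with 20 to 120 N. Pads are 22 mm wide; open, the fingers measure 114 mm over their backs; the gripper's body (76 mm by 85 mm) begins 54 mm behind the grasp point. The pads swing forward as they close: fully open they stand 13 mm farther back than shut.
Start: joints at [1.326, 0.32, 1.565, -0, 1.257, -0.02], TCP at [0.128, 0.561, 0.239] pointing down, gripper open.
Joint ranges: [-3.11, 3.11], [-0.84, 2.01], [0.21, 2.61], [-1.34, 4.49], [0.05, 2.63], [-2.56, 2.56]. Speed limits (rad/s): [2.57, 2.57, 3.14, 3.14, 3.14, 3.14].

## Interface

Orientations are given as a unit quaternion [x, y, z, w].
In Python, from plant import r gives the robot as it stands.
- The arm moves only by the shell command python3 -m handwheel 'ROWS' [OPENING] [FORCE]. ROWS is JSON, one flat list of numbers, 4 for each row, row after row: the shift along the world's x, y, z in cm, then the turn about the world's z in degrees. A call has 1 to 12 rows; each row shifts and turns the commanded pose from where the row before left it; what a row does not reach is not made up. A row lasts 1/10 s, in which the tool goes at most 50 mm and 8.59 degrees, less where a joint would pass 70% of its speed; a pose out of reach is approached as far as the arm can. A call with a gripper value outside its range is refused whole. OPENING is the opening in per cent of the stroke, from 0 (shut) to 100 (fully open), set as the call begins (- or left out, the last holds). The fingers move at their own pace and stop on an object; FORCE is the grip in N (left out, the last holds). Time passes only in rows, so rows that do not move let the fingers close. It gives the time, the measured TCP pose, the force and the opening at its end, in the units of the state.
- r.observe(): the state, without advancing time (a new reading comes with each control period).
- r.get_image(name): name is "scene" or "side" or "wrist"; returns (picture, depth): 400x640x3 uint8, red, green, blue; 400x640 float32, m along the optical axis (not along the pixel's ray), 0 where there is no reading.
- r.get_calibration(name): a dict with "fx", "fy", "cx", "cy" (pixels), "R" (3x3) and "t" (3): a world point X has camera coordinates R X + t. Camera axes: x right, y down, z forward; pixel columns grow to the right and rows downward; lengths in m; the calibration is good to about 2 mm. A picture is of the moment at which its call begins: read the wrist's pose just before it. get_calibration takes no time and is no camera call; for the wrist camera it gives the pose at the moment of the call.
- r.finish_job(): hands the job in, once; it reports no verdict.
The state is a dict: "time_s": time; "joints": joint angles; "qd": joint speeds; "joint_torque": joint torques, N m; "tcp_pos": TCP position; "tcp_rot": TCP orientation; "force": force on the tool from outside, world axes, zero at the start; "ft_torque": the same for the moment, N m; "grip_width": opening from 0.0 (shut) to 1.0 (fully open).
Only numpy, scipy, OpenCV 4.12 (cv2) and the standard library are available. Lean on these libraries where they do the work, as an engineer would, in place of code of your own. Each camera call takes 0.05 s, during which the arm holds its last target.

## Working session

There is one attempt and no reset: what is moved stays moved. The work goes in short steps, Python scripts to look and compute and a shell command to move; the robot and the scene stay as the last step left them, time stands still between calls to the robot, and variables do not carry over. Pictures are saved under pics/ and viewed, and the job is handed in when it is done.

```bash
ls; mkdir -p pics; python3 - <<'E'
from plant import r
import cv2,numpy as np
s=r.observe();print({k:np.round(v,3).tolist() for k,v in s.items()},r.tips_ahead)
for n in ["scene","side","wrist"]:
    c=r.get_calibration(n);p,d=r.get_image(n)
    np.savez(f'pics/{n}0.npz',p=p,d=d,**{k:c[k] for k in c})
    cv2.imwrite(f'pics/{n}0.png',p[:,:,::-1])
    print(n,np.round(c['t'],3),np.round(-np.array(c['R']).T@c['t'],3))
E
```

```text
pics
{'time_s': 0.0, 'joints': [1.326, 0.32, 1.566, -0.0, 1.257, -0.02], 'qd': [-0.001, -0.0, -0.001, -0.001, -0.001, -0.0], 'joint_torque': [0.0, -41.551, -23.416, -0.0, 0.008, -0.0], 'tcp_pos': [0.128, 0.56, 0.238], 'tcp_rot': [0.782, 0.623, -0.001, 0.001], 'force': [-0.36, -0.449, -0.426], 'ft_torque': [0.014, 0.037, -0.015], 'grip_width': 1.0} 0.008
scene [ 0.538 -0.094  1.2  ] [0.983 0.321 0.818]
side [0.384 0.361 0.599] [0.189 0.39  0.67 ]
wrist [-0.574 -0.036  0.378] [0.062 0.575 0.373]
```

View pics/scene0.png

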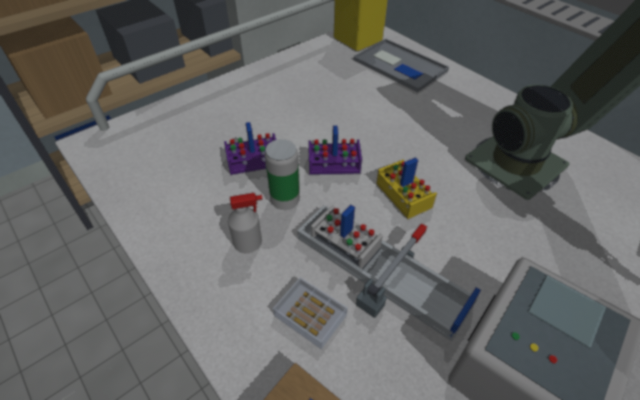

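View pics/side0.png

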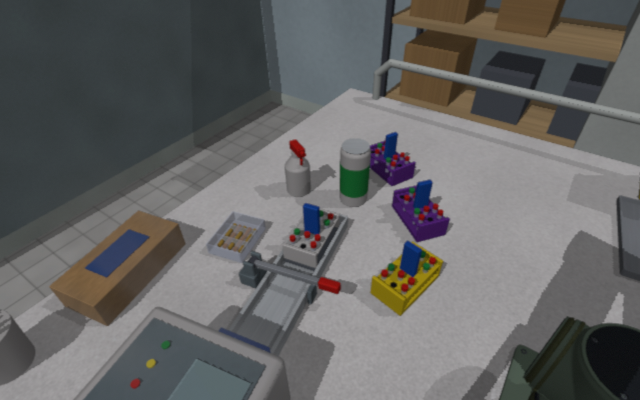

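View pics/wrist0.png

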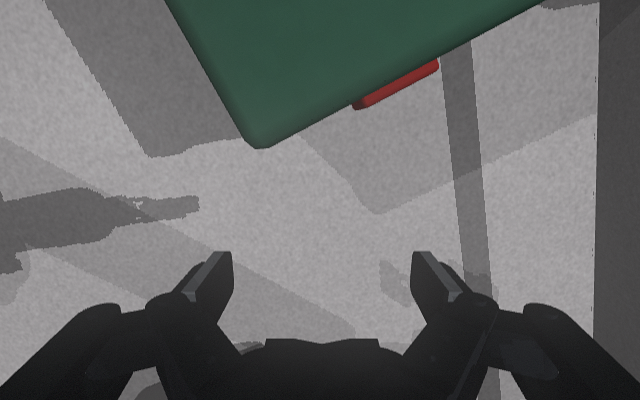

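The scene view shows the track running from about (320,225) to (470,310). The red grip is at (419,233), the hinge post at (371,300), the carriage handle at (347,220) and the blue end stop at (466,310). Next I measure them.

```bash
cat > h.py <<'E'
import numpy as np,cv2
def load(f):
    return dict(np.load(f))
def px(z,u,v,w=1):
    d=z['d'][v-w:v+w+1,u-w:u+w+1];d=np.median(d[d>0]) if (d>0).any() else 0
    c=np.array([(u-z['cx'])/z['fx']*d,(v-z['cy'])/z['fy']*d,d])
    return z['R'].T@(c-z['t'])
def proj(z,X):
    c=z['R']@np.array(X)+z['t'];return (z['fx']*c[0]/c[2]+z['cx'],z['fy']*c[1]/c[2]+z['cy'])
def cloud(z):
    v,u=np.mgrid[0:400,0:640];d=z['d']
    c=np.stack([(u-z['cx'])/z['fx']*d,(v-z['cy'])/z['fy']*d,d],-1)
    return (c-z['t'])@z['R']
E
python3 - <<'E'
from h import *
z=load('pics/scene0.npz')
for n,u,v in [("grip",419,233),("hinge",371,300),("handle",348,214),("stop",466,308),("wallouter",310,218),("bench",200,200),("wipes",282,150),("spray",245,200),("box",310,310),('yell',409,168)]:
    print(n,np.round(px(z,u,v),3))
print('base',proj(z,[0,0,0]),'tcp',proj(z,[.128,.56,.239]))
P=cloud(z);hsv=cv2.cvtColor(z['p'],cv2.COLOR_RGB2HSV)
for n in ['scene','side']:
    z=load(f'pics/{n}0.npz');p=z['p']
    c=cv2.resize(p[170:370,260:520] if n=='scene' else p[170:370,180:400],None,fx=3,fy=3,interpolation=2)
    cv2.imwrite(f'pics/{n}0c.png',c[:,:,::-1])
E
```

```text
grip [0.452 0.024 0.075]
hinge [0.625 0.058 0.032]
handle [ 0.569 -0.08   0.133]
stop [0.511 0.198 0.064]
wallouter [ 0.585 -0.187  0.033]
bench [ 0.746 -0.432 -0.001]
wipes [ 0.579 -0.292  0.169]
spray [ 0.719 -0.232  0.152]
box [ 0.727 -0.011  0.013]
yell [ 0.344 -0.108  0.106]
base (np.float64(515.9439838987731), np.float64(161.40121714895452)) tcp (np.float64(831.414749643787), np.float64(273.4713919291064))
```

View pics/scene0c.png

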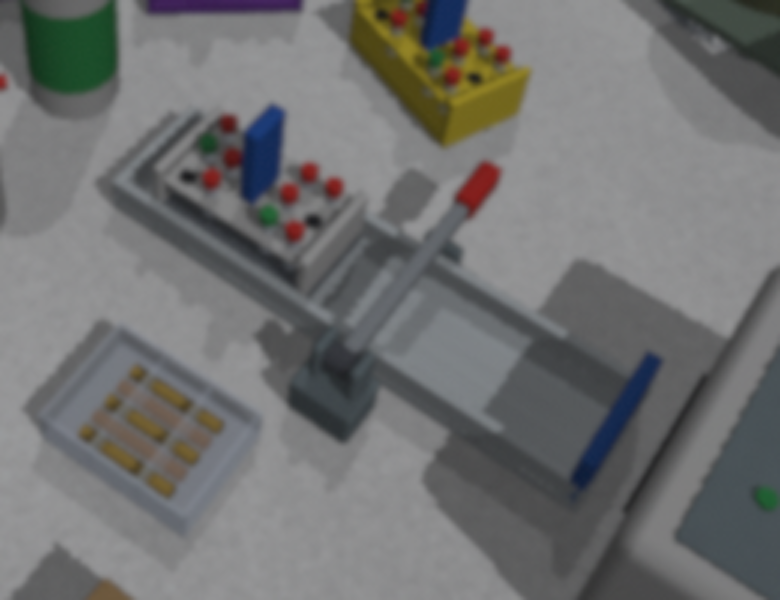

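View pics/side0c.png

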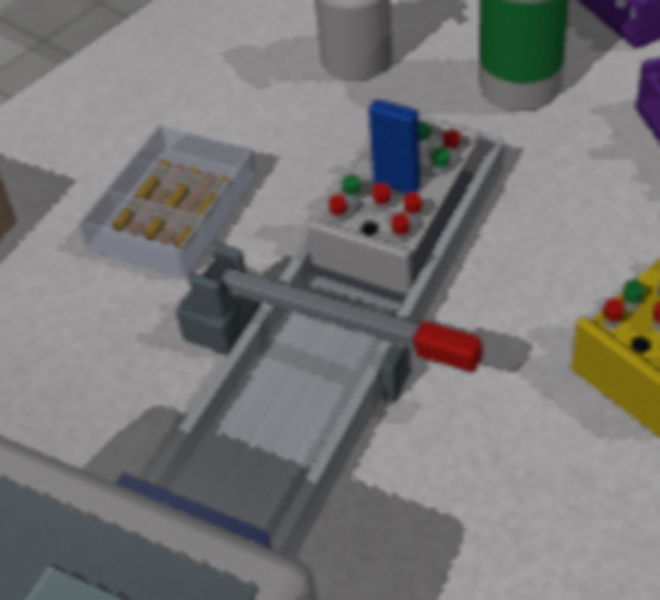

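The crops show the lever down across the track, the hinge post on the far (+x) side, and the carriage with its blue handle on the -y side. I'll now fit the loader frame using colour and height masks.

```bash
cat > fit.py <<'E'
from h import *
import sys
def masks(n,f):
    z=load(f);P=cloud(z);hsv=cv2.cvtColor(z['p'],cv2.COLOR_RGB2HSV)
    ok=z['d']>0
    H,S,V=[hsv[...,i] for i in range(3)]
    red=ok&((H<6)|(H>174))&(S>150)&(V>60); blue=ok&(H>105)&(H<125)&(S>150)
    return z,P,red,blue
if __name__=='__main__':
  for n in ['scene','side']:
    z,P,red,blue=masks(n,f'pics/{n}0.npz')
    box=lambda x0,x1,y0,y1,z0,z1:(P[...,0]>x0)&(P[...,0]<x1)&(P[...,1]>y0)&(P[...,1]<y1)&(P[...,2]>z0)&(P[...,2]<z1)
    for nm,m in [('redgrip',red&box(.38,.52,-.02,.08,.03,.15)),('bluestop',blue&box(.4,.62,.1,.3,.03,.09)),('handle',blue&box(.5,.62,-.14,-.02,.08,.16))]:
        Q=P[m];
        if len(Q)==0: print(n,nm,'none');continue
        print(n,nm,len(Q),'mean',np.round(Q.mean(0),4),'min',np.round(Q.min(0),3),'max',np.round(Q.max(0),3))
        if nm!='redgrip':
            T=Q[Q[:,2]>Q[:,2].max()-.006][:,:2]; print('  top',len(T),np.round(T.mean(0),4)) 
            rct=cv2.minAreaRect((T*1000).astype(np.float32)); print('  ',rct)
        else:
            c=Q.mean(0);w=np.linalg.svd(Q-c)[2];print('  axis',np.round(w[0],3))
    m=box(.38,.66,-.25,.22,.028,.041)
    Q=P[m][:,:2]*1000
    np.save(f'pics/{n}wall.npy',Q)
    img=np.full((600,600,3),255,np.uint8)
    for a in P[box(.3,.75,-.3,.3,.003,.2)]:
        u=int(a[1]*1000+300);v=int((a[0]*1000-300)*1.3)
        k=int(min(255,a[2]*1800)); img[min(v,599),u]=cv2.applyColorMap(np.uint8([[k]]),cv2.COLORMAP_JET)[0,0]
    cv2.imwrite(f'pics/{n}top.png',img)
E
python3 fit.py
```

```text
scene redgrip 99 mean [0.448  0.0215 0.0743] min [0.428 0.012 0.069] max [0.467 0.03  0.077]
  axis [ 0.974  0.217 -0.07 ]
scene bluestop 227 mean [0.5156 0.1989 0.062 ] min [0.46  0.185 0.039] max [0.556 0.21  0.068]
  top 192 [0.5099 0.1977]
   ((506.64007568359375, 197.15599060058594), (95.90613555908203, 8.82002067565918), 11.776378631591797)
scene handle 221 mean [ 0.5688 -0.0816  0.1148] min [ 0.551 -0.093  0.08 ] max [ 0.581 -0.076  0.138]
  top 64 [ 0.5651 -0.0845]
   ((564.3922729492188, -84.48876953125), (30.085702896118164, 10.612359046936035), 13.245977401733398)
side redgrip 238 mean [0.4397 0.0238 0.0711] min [0.421 0.011 0.058] max [0.462 0.033 0.078]
  axis [-0.974 -0.225  0.019]
side bluestop none
side handle 310 mean [ 0.5564 -0.0815  0.1119] min [ 0.542 -0.092  0.081] max [ 0.574 -0.076  0.138]
  top 60 [ 0.5579 -0.0838]
   ((558.1918334960938, -83.87584686279297), (31.30240821838379, 11.778765678405762), 13.459356307983398)
```

```bash
python3 -c "
import cv2,numpy as np
cv2.imwrite('pics/tops.png',np.hstack([cv2.imread('pics/scenetop.png')[:,:400*0+600],])) "
```

```text
(no output)
```

View pics/scenetop.png

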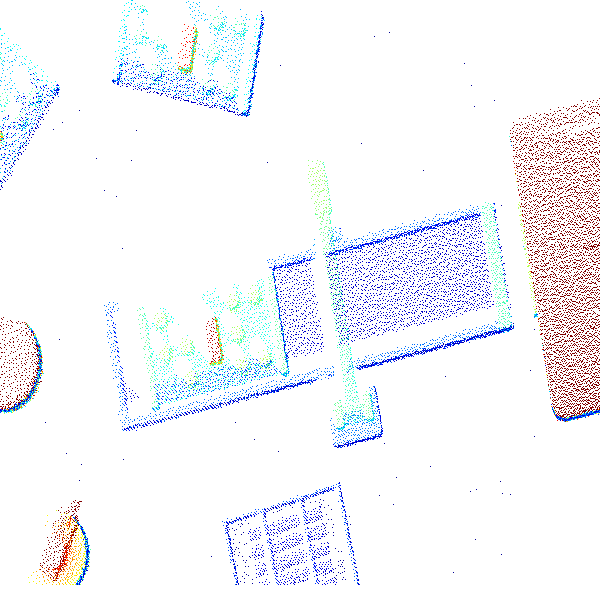

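```bash
cat > fit2.py <<'E'
from fit import *
from scipy.optimize import minimize
S={n:masks(n,f'pics/{n}0.npz') for n in ['scene','side']}
def tr(Q,p): 
    c,s=np.cos(p[2]),np.sin(p[2]);d=Q-p[:2];return np.stack([d[:,0]*c+d[:,1]*s,-d[:,0]*s+d[:,1]*c],1)
p0=np.array([.545,.040,np.radians(12.9)])
def run(names):
    W=[]
    for n in names:
        P=S[n][1].reshape(-1,3);q=tr(P[:,:2],p0)
        m=(np.abs(P[:,2]-.035)<.003)&(np.abs(np.abs(q[:,0])-.046)<.014)&(q[:,1]<.15)&(q[:,1]>-.21)&(np.abs(q[:,1]+0)>.03)&((q[:,1]>-.03)|(q[:,0]>.0)|True)
        W.append(P[m][:,:2])
    W=np.vstack(W)
    f=lambda p:np.minimum(np.maximum(np.abs(np.abs(tr(W,[p[0],p[1],p[2]])[:,0])-.046)-.003,0),.006).mean()*1e3
    best=min((minimize(lambda a:f([p0[0]+a[0]/1e3*np.cos(p0[2]),p0[1]+a[0]/1e3*np.sin(p0[2]),p0[2]+a[1]/100]),[a0,b0],method='Nelder-Mead') for a0 in(-4,0,4,8) for b0 in (-1,0,1)),key=lambda r:r.fun)
    print(names,len(W),'dx mm',best.x[0],'yaw deg',np.degrees(p0[2])+np.degrees(best.x[1]/100),best.fun)
for k in (['scene'],['side'],['scene','side']): run(k)
for n in S:
    z,P,red,blue=S[n];P=P.reshape(-1,3);q=tr(P[:,:2],p0)
    for nm,m in (('red',red),('blue',blue)):
        for lab,sel in (('grip',(abs(q[:,1])<.03)&(abs(q[:,0]+.095)<.05)&(P[:,2]<.1)),('stop',(abs(q[:,1]-.16)<.02)&(abs(q[:,0])<.07)&(P[:,2]<.1)),('handle',(abs(q[:,0])<.04)&(q[:,1]<0)&(P[:,2]>.1))):
            s=m.ravel()&sel
            if s.sum()>40: print(n,nm,lab,s.sum(),'x pct',np.round(np.percentile(q[s,0]*1e3,[2,50,98]),1),'y',np.round(np.percentile(q[s,1]*1e3,[2,50,98]),1),'z',np.round(np.percentile(P[s,2]*1e3,[2,50,98]),1))
    for lab,sel in (('post',(q[:,0]>.06)&(q[:,0]<.11)&(abs(q[:,1])<.05)&(P[:,2]>.01)),('bar',(abs(q[:,0])<.04)&(abs(q[:,1])<.02)&(P[:,2]>.045)),('readerface',(q[:,1]>.17)&(q[:,1]<.25)&(P[:,2]>.06)&(P[:,2]<.13)),('bench',(abs(q[:,0]+.15)<.03)&(abs(q[:,1])<.06)&(P[:,2]<.02)),('floor',(abs(q[:,0])<.03)&(abs(q[:,1]-.08)<.05)&(P[:,2]<.03))):
        if sel.sum(): print(n,lab,sel.sum(),np.round(np.percentile(q[sel,0]*1e3,[2,50,98]),1),'y',np.round(np.percentile(q[sel,1]*1e3,[2,50,98]),1),'z',np.round(np.percentile(P[sel,2]*1e3,[2,50,98]),1))
E
python3 fit2.py
```

```text
['scene'] 655 dx mm -7.487285509390324 yaw deg 11.558527141678207 0.23701483791411013
['side'] 661 dx mm -9.114155481764941 yaw deg 11.992701386139014 0.2870245611697728
['scene', 'side'] 1316 dx mm -8.249159758242145 yaw deg 11.841908048683571 0.369313866011561
scene red grip 99 x pct [-118.3  -99.2  -81.3] y [-3.6  3.6 10. ] z [70.3 74.6 76.7]
scene blue stop 227 x pct [-46.2   8.4  46.3] y [157.1 161.5 165.7] z [43.9 63.3 66. ]
scene blue handle 165 x pct [-21.6  -3.2   6.9] y [-130.6 -122.8 -120.3] z [101.1 126.3 136.6]
scene post 698 [62.4 82.1 97.2] y [-25.2   0.7  22.4] z [12.2 35.7 69.4]
scene bar 234 [-39.    1.8  38.7] y [-6.5  0.9  6. ] z [54.6 64.  68.2]
scene readerface 960 [-620.2  126.7  128.5] y [177.4 214.4 248.7] z [ 61.5  96.4 128.9]
scene bench 863 [-178.8 -149.8 -121.2] y [-58.3  11.6  57.9] z [-4.6 -1.4  5. ]
scene floor 1065 [-28.6  -3.1  21.8] y [ 32.2  82.6 128. ] z [ 7.8 10.6 13.5]
side red grip 238 x pct [-125.6 -106.2  -85.6] y [-2.   9.2 13.1] z [58.7 73.4 76.8]
side blue handle 221 x pct [-30.2 -16.4   0.4] y [-128.8 -120.3 -118. ] z [100.8 121.3 136.1]
side post 391 [60.3 71.4 94. ] y [-16.1  17.3  24.8] z [12.  46.3 69.5]
side bar 290 [-38.   -1.6  37.7] y [-4.7  4.8  8.2] z [51.8 63.6 67.9]
side readerface 1418 [-114.4  320.   400.9] y [171.3 195.7 241.3] z [ 61.3  68.7 125.2]
side bench 1525 [-178.8 -150.5 -121.4] y [-56.5   4.9  57.9] z [-3.2 -1.   1.5]
side floor 1352 [-28.6  -0.4  28.7] y [ 32.5  83.5 128.5] z [ 8.5 10.8 13.1]
```

```bash
python3 - <<'E'
from h import *
z=load('pics/wrist0.npz')
for u,v in [(300,60),(400,20),(200,20),(400,85),(260,130),(320,150)]: print(u,v,np.round(px(z,u,v),3))
z=load('pics/scene0.npz')
for u,v in [(570,310),(500,290),(620,330),(538,265),(460,380),(630,380)]: print(u,v,np.round(px(z,u,v),3))
z=load('pics/side0.npz')
for u,v in [(150,320),(270,360),(220,390),(90,398)]: print(u,v,np.round(px(z,u,v),3))
E
```

```text
300 60 [0.031 0.571 0.21 ]
400 20 [0.024 0.623 0.209]
200 20 [0.003 0.528 0.21 ]
400 85 [0.052 0.625 0.184]
260 130 [0.059 0.542 0.209]
320 150 [0.096 0.565 0.   ]
570 310 [0.437 0.328 0.156]
500 290 [0.485 0.228 0.142]
620 330 [0.404 0.399 0.152]
538 265 [0.391 0.243 0.148]
460 380 [0.622 0.274 0.049]
630 380 [ 0.355  0.474 -0.002]
150 320 [0.599 0.282 0.15 ]
270 360 [0.404 0.226 0.149]
220 390 [0.429 0.296 0.155]
90 398 [0.565 0.399 0.152]
```

```bash
python3 -m handwheel '[4,0,2,0, 3,-2,2,2.5, 2.5,-4,0,2.5, 2.5,-4,0,2.5, 2.5,-4,0,2.5, 2.5,-4,0,2.5, 2.5,-4,0,2.5, 2.5,-4,0,2.5, 2.5,-4,0,2.5, 2.5,-4,0,2.5, 2.5,-4,0,2.5]' 80
python3 -m handwheel '[2,-4,-2,0, 1,-4,-2,0, 0,-4,-2,0, 0,0,0,0, 0,0,0,0]'
python3 - <<'E'
from plant import r
import cv2,numpy as np
s=r.observe();print(np.round(s['tcp_pos'],4),np.round(s['tcp_rot'],4),s['time_s'])
n='wrist'
c=r.get_calibration(n);p,d=r.get_image(n)
np.savez(f'pics/{n}1.npz',p=p,d=d,**{k:c[k] for k in c})
cv2.imwrite(f'pics/{n}1.png',p[:,:,::-1])
E
```

```text
time_s: 1.25
tcp_pos: [0.4237, 0.1787, 0.2793]
tcp_rot: [0.628, 0.778, 0.0, -0.0]
force: [0.9, 1.2, -0.1]
grip_width: 0.803
time_s: 1.75
tcp_pos: [0.453, 0.06, 0.219]
tcp_rot: [0.629, 0.777, -0.0, -0.001]
force: [0.4, 0.7, 0.4]
grip_width: 0.8
[0.453 0.06  0.219] [ 6.294e-01  7.771e-01 -2.000e-04 -6.000e-04] 1.75
```

View pics/wrist1.png

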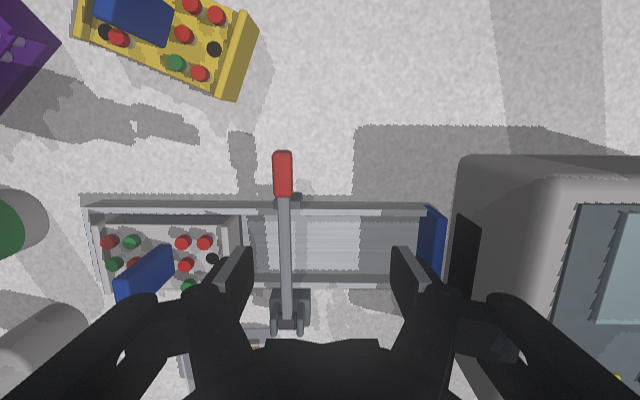

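The wrist view is sharp. The red grip spans (272..292, 150..197), the bar runs down to the hinge at (290,318), and the walls and the blue stop at (432,232) are all visible. I'll refine the fit from this.

```bash
cat > m.py <<'E'
from h import *
z=load('pics/wrist1.npz');P=cloud(z)
for n,u,v in [("griptopfar",282,157),("gripmid",282,178),("gripnear",283,194),("bar",285,230),("bar2",287,280),("hinge",290,318),("stop top",432,212),("stop top2",440,280),("wallL",110,200),("wallR",420,208),("wallR2",350,207),("pad",295,200)]:
    print(n,np.round(px(z,u,v),4))
hsv=cv2.cvtColor(z['p'],cv2.COLOR_RGB2HSV)
m=((hsv[...,0]<6)|(hsv[...,0]>174))&(hsv[...,1]>120)
m[:140]=0;m[200:]=0;m[:,:265]=0;m[:,300:]=0
Q=P[m];print('grip',len(Q),np.round(Q.mean(0),4),np.round(np.percentile(Q,[3,97],axis=0),4))
T=Q[Q[:,2]>Q[:,2].max()-.012];print(cv2.minAreaRect((T[:,:2]*1000).astype(np.float32)),T[:,2].mean())
m=(hsv[...,0]>105)&(hsv[...,0]<125)&(hsv[...,1]>150)&(P[...,2]>.058)&(P[...,2]<.07)
m[:,:415]=0;m[:,:]&=True
Q=P[m];print('stop',len(Q),np.round(np.percentile(Q,[1,50,99],axis=0),4),cv2.minAreaRect((Q[:,:2]*1000).astype(np.float32)))
# far wall top band, rows 195-220
W=[]
for u in list(range(100,265,5))+list(range(305,415,5)):
    col=[(v) for v in range(185,235) if abs(P[v,u,2]-.035)<.0015]
    if col: q=P[col,u]; W.append([q[:,0].min(),q[:,0].max(),q[:,1].mean()])
W=np.array(W);print(np.round(W[::6],4))
for k in (0,1):
    f=np.polyfit(W[:,2],W[:,k],1)
    for _ in range(3):
        rr=abs(np.polyval(f,W[:,2])-W[:,k]);g=rr<max(np.median(rr)*2,.0005);f=np.polyfit(W[g,2],W[g,k],1)
    print('edge',k,f,'yaw',np.degrees(np.arctan(-f[0])),g.sum())
E
python3 m.py
```

```text
griptopfar [0.4257 0.017  0.0769]
gripmid [0.4454 0.0203 0.0752]
gripnear [0.4607 0.0239 0.0746]
bar [0.4991 0.032  0.0684]
bar2 [0.5571 0.0441 0.0642]
hinge [0.6053 0.056  0.0619]
stop top [0.4545 0.1825 0.0458]
stop top2 [0.4366 0.1049 0.2469]
wallL [ 0.5292 -0.183   0.0075]
wallR [0.4563 0.1748 0.03  ]
wallR2 [0.472  0.0972 0.029 ]
pad [0.4738 0.0351 0.04  ]
grip 756 [0.4421 0.0198 0.0769] [[0.4231 0.0109 0.0727]
 [0.462  0.0292 0.0776]]
((386.3973693847656, 45.62022399902344), (0.0, 0.0), 0.0) 0.3535229036433384
stop 252 [[0.4571 0.1875 0.0628]
 [0.4975 0.1956 0.0647]
 [0.5163 0.2033 0.0665]] ((487.0546569824219, 193.33575439453125), (64.4949722290039, 10.86085319519043), 11.834877967834473)
[[ 0.5285  0.5345 -0.1758]
 [ 0.5213  0.528  -0.143 ]
 [ 0.5146  0.5215 -0.1102]
 [ 0.5085  0.5148 -0.0775]
 [ 0.5018  0.5073 -0.0445]
 [ 0.4939  0.5019 -0.012 ]
 [ 0.4787  0.4852  0.0646]
 [ 0.4717  0.4793  0.0974]
 [ 0.4669  0.4725  0.1306]
 [ 0.4589  0.4655  0.1634]]
edge 0 [-0.20353866  0.49225772] yaw 11.504751096125313 48
edge 1 [-0.20396506  0.49890492] yaw 11.528208215319612 47
```

Loader fit: origin at about (0.5345, 0.0393), yaw 11.6°. The lever grip is at (0.4417, 0.020, 0.066), so the lever is about 0.06 rad off level. I'm descending onto it now.

```bash
python3 -m handwheel '[-1.1,-4,0,0, 0,0,-4,0, 0,0,-4,0, 0,0,-4,0, 0,0,-3,0, 0,0,-1.2,0, 0,0,0,0]' 60
python3 - <<'E'
from plant import r
import cv2
p,d=r.get_image("wrist");cv2.imwrite('pics/w2.png',p[:,:,::-1])
E
```

```text
time_s: 2.5
tcp_pos: [0.4417, 0.022, 0.0563]
tcp_rot: [0.628, 0.779, -0.001, -0.001]
force: [-0.7, -0.5, 0.3]
grip_width: 0.598
```

View pics/w2.png

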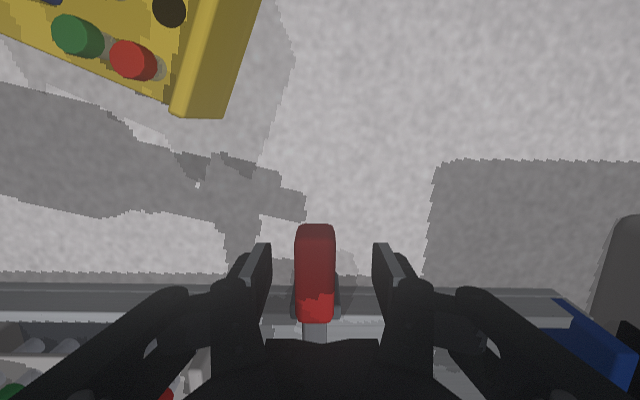

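```bash
python3 -m handwheel '[0,0,0,0, 0,0,0,0, 0,0,0,0, 0,0,0,0]' 0 45
python3 - <<'E'
import numpy as np
a=np.linspace(.063,1.66,17);x=-17.5*np.cos(a);z=17.5*np.sin(a)
dx=np.diff(x);dz=np.diff(z);y=np.radians(11.6)
for i in range(16): print(round(dx[i]*np.cos(y),2),round(dx[i]*np.sin(y),2),round(dz[i],2),end=' | ')
E
```

```text
time_s: 2.95
tcp_pos: [0.4437, 0.0193, 0.0586]
tcp_rot: [0.628, 0.778, 0.0, 0.002]
force: [0.6, -8.8, 1.2]
grip_width: 0.203
0.19 0.04 1.73 | 0.36 0.07 1.71 | 0.53 0.11 1.66 | 0.69 0.14 1.6 | 0.84 0.17 1.52 | 0.98 0.2 1.43 | 1.12 0.23 1.32 | 1.24 0.25 1.2 | 1.35 0.28 1.07 | 1.45 0.3 0.93 | 1.53 0.31 0.77 | 1.6 0.33 0.61 | 1.65 0.34 0.45 | 1.69 0.35 0.28 | 1.71 0.35 0.11 | 1.71 0.35 -0.07 |
```

```bash
python3 -m handwheel '[0.2,-0.16,1.7,0, 0.4,0.1,1.7,0, 0.5,0.1,1.7,0, 0.7,0.1,1.6,0, 0.8,0.2,1.5,0, 1,0.2,1.4,0]'
python3 -m handwheel '[1.1,0.2,1.3,0, 1.2,0.3,1.2,0, 1.4,0.3,1.1,0, 1.4,0.3,0.9,0, 1.5,0.3,0.8,0]'
```

```text
time_s: 3.55
tcp_pos: [0.4787, 0.0262, 0.154]
tcp_rot: [0.629, 0.777, 0.001, 0.0]
force: [4.8, 0.4, -10.8]
grip_width: 0.198
time_s: 4.05
tcp_pos: [0.5423, 0.0391, 0.2056]
tcp_rot: [0.629, 0.778, -0.003, -0.002]
force: [-1.3, -3.2, -8.7]
grip_width: 0.198
```

```bash
python3 -m handwheel '[1.6,0.3,0.6,0, 1.6,0.3,0.5,0, 1.7,0.4,0.3,0, 1.7,0.4,0.1,0, 1.7,0.4,-0.1,0, 0.4,0.1,0,0, 0,0,0,0]'
python3 - <<'E'
from plant import r
import cv2
p,d=r.get_image("scene");cv2.imwrite('pics/s3.png',p[:,:,::-1])
p,d=r.get_image("wrist");cv2.imwrite('pics/w3.png',p[:,:,::-1])
s=r.observe();print(s['tcp_pos'],s['force'])
E
```

```text
time_s: 4.75
tcp_pos: [0.6306, 0.0572, 0.2205]
tcp_rot: [0.629, 0.778, -0.002, 0.0]
force: [-1.2, -5.5, -1.0]
grip_width: 0.198
[0.63036716 0.05710626 0.22046402] [-0.44576369 -5.994992   -1.10437486]
```

View pics/s3.png

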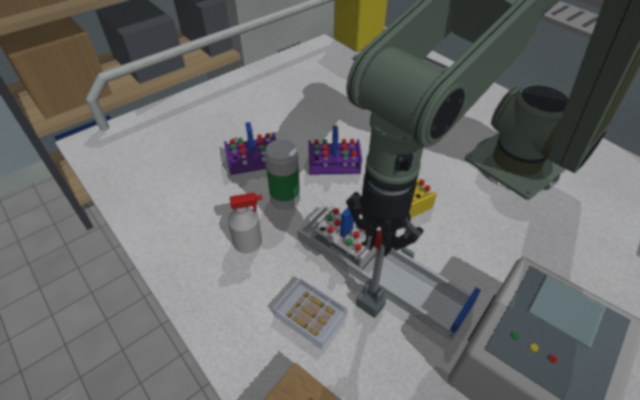

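View pics/w3.png

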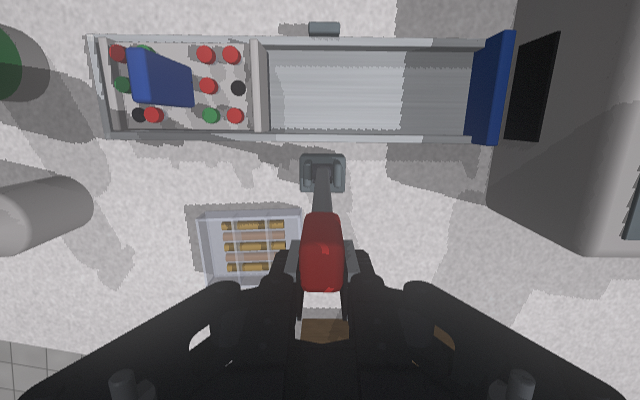

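The lever is up at about 1.67 rad, leaning past upright. I'm releasing it, rising, and looking at the carriage.

```bash
python3 -m handwheel '[0,0,0,0, 0,0,0,0, 0,0,3,0, 0,0,3.5,0, 0,0,0,0]' 60
python3 -m handwheel '[-3,-1,0,0, -4,-1,0,0, -4,-3,0,0, 0,-4,0,0, 0,0,0,0]'
python3 - <<'E'
from plant import r
import cv2,numpy as np
n='wrist'
c=r.get_calibration(n);p,d=r.get_image(n)
np.savez(f'pics/{n}4.npz',p=p,d=d,**{k:c[k] for k in c})
cv2.imwrite('pics/w4.png',p[:,:,::-1])
n='side';p,d=r.get_image(n);cv2.imwrite('pics/side4.png',p[:,:,::-1])
E
```

```text
time_s: 5.35
tcp_pos: [0.6335, 0.0595, 0.2916]
tcp_rot: [0.628, 0.778, 0.004, 0.004]
force: [0.5, 0.8, 0.5]
grip_width: 0.602
time_s: 5.85
tcp_pos: [0.52, -0.034, 0.2858]
tcp_rot: [0.63, 0.777, -0.0, 0.001]
force: [0.1, 1.1, -0.7]
grip_width: 0.596
```

View pics/w4.png

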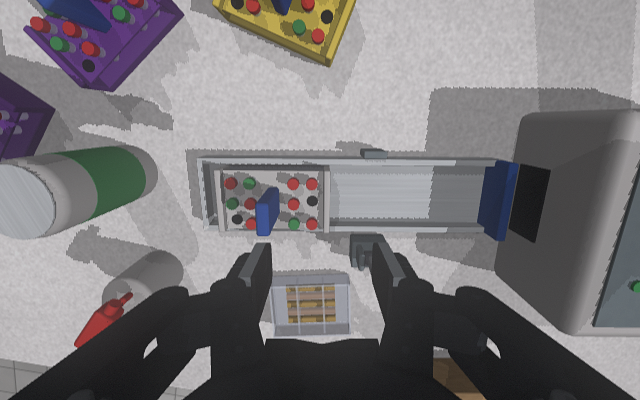

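View pics/side4.png

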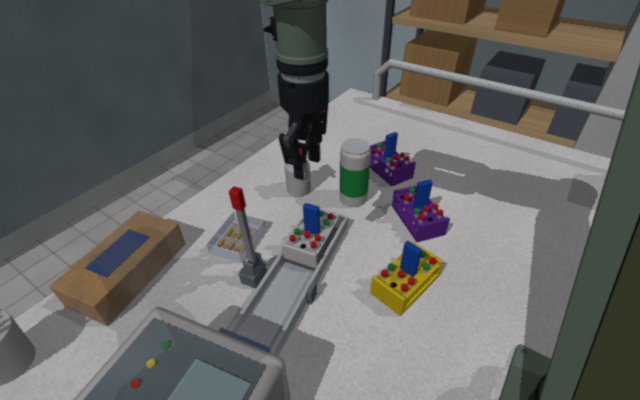

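The lever stays upright at (240,225) in the side view. In the wrist view the handle is at (267,210). Measuring the handle.

```bash
python3 - <<'E'
from h import *
z=load('pics/wrist4.npz');P=cloud(z);hsv=cv2.cvtColor(z['p'],cv2.COLOR_RGB2HSV)
m=(hsv[...,0]>105)&(hsv[...,0]<125)&(hsv[...,1]>120)
m[:180]=0;m[240:]=0;m[:,:250]=0;m[:,285:]=0
Q=P[m];print(len(Q),np.round(np.percentile(Q,[2,50,98],axis=0),4))
T=Q[Q[:,2]>np.percentile(Q[:,2],98)-.004];print(len(T),T.mean(0),cv2.minAreaRect((T[:,:2]*1000).astype(np.float32)))
E
```

```text
409 [[ 0.5443 -0.0943  0.1338]
 [ 0.5597 -0.0867  0.1355]
 [ 0.5762 -0.0788  0.1371]]
407 [ 0.55940273 -0.08670271  0.1369381 ] ((513.6400756835938, -75.38398742675781), (23.94794464111328, 130.76126098632812), 76.05577087402344)
```

```bash
python3 -m handwheel '[2,-2.6,0,0, 2,-2.6,-2,0, 0,0,-4,0, 0,0,-4,0, 0,0,-4,0, 0,0,-3.2,0, 0,0,0,0]'
python3 - <<'E'
from plant import r
import cv2
p,d=r.get_image("wrist");cv2.imwrite('pics/w5.png',p[:,:,::-1])
print(r.observe()['tcp_pos'])
E
```

```text
time_s: 6.65
tcp_pos: [0.5585, -0.0812, 0.1087]
tcp_rot: [0.628, 0.778, -0.002, -0.005]
force: [-1.0, -0.5, 0.1]
grip_width: 0.601
[ 0.56054507 -0.08175692  0.11155447]
```

View pics/w5.png

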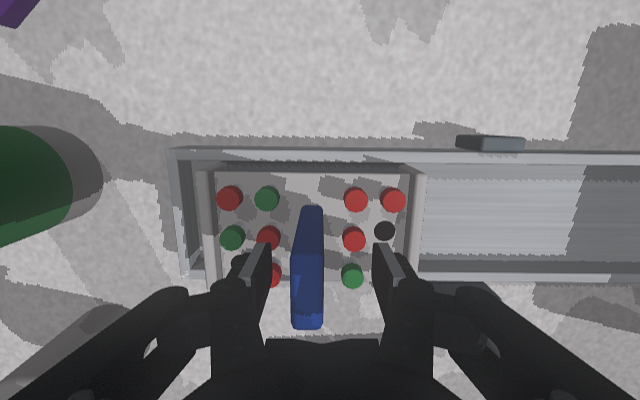

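```bash
python3 -m handwheel '[0.1,-0.4,0,0, 0,0,0,0, 0,0,0,0, 0,0,0,0, 0,0,0,0, 0,0,0,0]' 0 30
python3 - <<'E'
from plant import r
import cv2
p,d=r.get_image("wrist");cv2.imwrite('pics/w6.png',p[:,:,::-1])
s=r.observe();print(s['tcp_pos'],s['force'],s['grip_width'])
E
```

```text
time_s: 7.3
tcp_pos: [0.5636, -0.0872, 0.1154]
tcp_rot: [0.629, 0.778, 0.001, 0.002]
force: [1.0, 0.7, 7.0]
grip_width: 0.158
[ 0.56363696 -0.08720019  0.11543636] [1.37909506 0.13599598 6.07180641] 0.15341732215354156
```

View pics/w6.png

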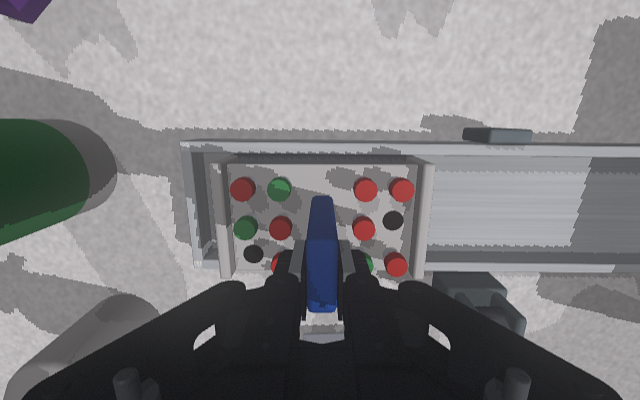

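```bash
python3 -m handwheel '[-0.2,1,0,0, -0.4,2,0,0, -0.4,2,0,0, -0.4,2,0,0, -0.4,2,0,0, -0.4,2,0,0]'
python3 -m handwheel '[-0.4,2,0,0, -0.4,2,0,0, -0.4,2,0,0, -0.2,1,0,0, -0.2,1,0,0, 0,0,0,0]'
python3 - <<'E'
from plant import r
import cv2
p,d=r.get_image("wrist");cv2.imwrite('pics/w7.png',p[:,:,::-1])
s=r.observe();print(s['tcp_pos'],s['force'],s['grip_width'])
E
```

```text
time_s: 7.95
tcp_pos: [0.5415, 0.0231, 0.1154]
tcp_rot: [0.628, 0.778, 0.001, 0.002]
force: [0.3, -1.7, 7.3]
grip_width: 0.156
time_s: 8.55
tcp_pos: [0.5253, 0.1044, 0.1154]
tcp_rot: [0.628, 0.778, 0.002, 0.001]
force: [-1.0, 2.3, 7.5]
grip_width: 0.159
[0.52533638 0.10418811 0.11541596] [-1.06479202  2.55252984  6.30426655] 0.15926656446399484
```

View pics/w7.png

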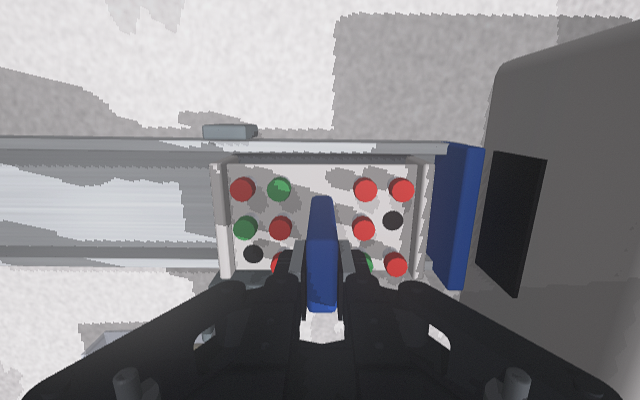

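```bash
python3 -m handwheel '[-0.2,0.8,0,0, -0.1,0.5,0,0, -0.1,0.3,0,0, 0,0.2,0,0, 0,0,0,0]'
```

```text
time_s: 9.1
tcp_pos: [0.5215, 0.121, 0.1154]
tcp_rot: [0.628, 0.778, 0.001, 0.002]
force: [-0.5, -0.6, 7.0]
grip_width: 0.161
```

```bash
python3 -m handwheel '[0,0.2,0,0, -0.1,0.2,0,0, 0,0.2,0,0, 0,0,0,0]'
```

```text
time_s: 9.5
tcp_pos: [0.521, 0.123, 0.1159]
tcp_rot: [0.628, 0.778, -0.001, 0.004]
force: [1.8, -16.3, 11.6]
grip_width: 0.157
```

Contact with the stop at −16 N, where the fit predicted it. I relax slightly, open, rise and check.

```bash
python3 -m handwheel '[0,-0.2,0,0, 0,0,0,0, 0,0,0,0]'; python3 -m handwheel '[0,0,0,0, 0,0,0,0, 0,0,0,0, 0,0,2,0, 0,0,4,0, 0,0,5,0, 0,0,5,0, 0,0,0,0, 0,0,0,0]' 60
python3 - <<'E'
from plant import r
import cv2,numpy as np
n='wrist'
c=r.get_calibration(n);p,d=r.get_image(n)
np.savez(f'pics/{n}8.npz',p=p,d=d,**{k:c[k] for k in c})
cv2.imwrite('pics/w8.png',p[:,:,::-1])
from h import *
z=load('pics/wrist8.npz');P=cloud(z);hsv=cv2.cvtColor(p,cv2.COLOR_RGB2HSV)
m=(hsv[...,0]>105)&(hsv[...,0]<125)&(hsv[...,1]>120)&(abs(P[...,2]-.135)<.006)
Q=P[m];print(len(Q),np.round(Q.mean(0),4),np.round(np.percentile(Q,[2,50,98],axis=0),4))
q=Q.mean(0)[:2]-[.5345,.0393];a=np.radians(11.6)
print('loader',q@[np.cos(a),np.sin(a)],q@[-np.sin(a),np.cos(a)])
E
```

```text
time_s: 9.8
tcp_pos: [0.5211, 0.1226, 0.1155]
tcp_rot: [0.628, 0.778, 0.0, 0.003]
force: [1.9, -10.2, 7.9]
grip_width: 0.157
time_s: 10.7
tcp_pos: [0.5194, 0.1253, 0.2743]
tcp_rot: [0.628, 0.778, 0.001, 0.001]
force: [-0.1, -0.1, -1.0]
grip_width: 0.601
470 [0.5172 0.1218 0.1354] [[0.5016 0.1141 0.1338]
 [0.517  0.1218 0.1355]
 [0.5336 0.1292 0.1369]]
loader -0.00036766495401450836 0.08428158020999947
```

View pics/w8.png

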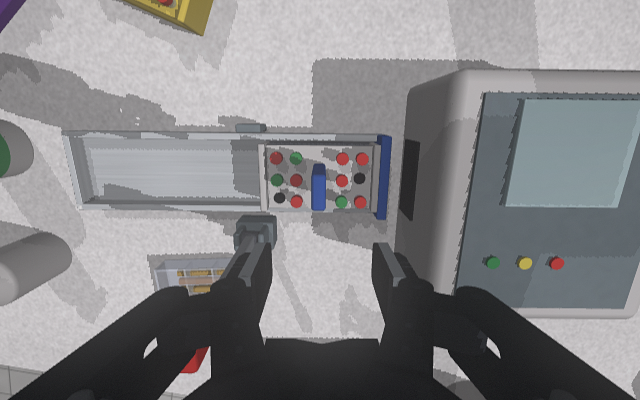

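```bash
python3 -m handwheel '[0,0,2,0, 3,-2,0,0, 4,-2.5,0,0, 4,-2.4,0,0, 0,0,0,0, 0,0,0,0]' 60
python3 - <<'E'
from plant import r
import cv2
p,d=r.get_image("wrist");cv2.imwrite('pics/w9.png',p[:,:,::-1])
s=r.observe();print(s['tcp_pos'])
E
```

```text
time_s: 11.35
tcp_pos: [0.6287, 0.0555, 0.2901]
tcp_rot: [0.629, 0.777, -0.002, -0.002]
force: [0.2, -0.4, -0.1]
grip_width: 0.6
[0.62814675 0.05613303 0.29107355]
```

View pics/w9.png

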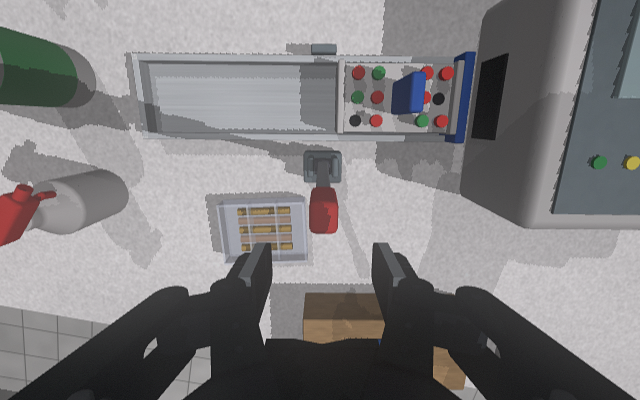

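The lever grip is centred between the fingers at (323,210), and the carriage is against the blue stop. I descend, regrasp and swing it down.

```bash
python3 -m handwheel '[0.2,0.1,-3,0, 0,0,-4,0, 0,0,0,0, 0,0,0,0]'; python3 -m handwheel '[0,0,0,0, 0,0,0,0, 0,0,0,0, 0,0,0,0, 0,0,0,0]' 0 45
```

```text
time_s: 11.8
tcp_pos: [0.6303, 0.0577, 0.2236]
tcp_rot: [0.628, 0.778, -0.0, -0.001]
force: [1.4, -0.3, 0.9]
grip_width: 0.6
time_s: 12.3
tcp_pos: [0.632, 0.0573, 0.2257]
tcp_rot: [0.629, 0.778, 0.002, 0.001]
force: [-0.2, 1.2, 5.7]
grip_width: 0.205
```

```bash
python3 -m handwheel '[-1.7,-0.3,0.1,0, -1.7,-0.3,-0.1,0, -1.7,-0.4,-0.3,0, -1.6,-0.3,-0.5,0, -1.6,-0.3,-0.6,0, -1.5,-0.3,-0.8,0]'
python3 -m handwheel '[-1.4,-0.3,-0.9,0, -1.4,-0.3,-1.1,0, -1.2,-0.3,-1.2,0, -1.1,-0.2,-1.3,0, 0,0,0,0]'
```

```text
time_s: 12.9
tcp_pos: [0.5351, 0.0376, 0.2054]
tcp_rot: [0.629, 0.778, 0.003, 0.004]
force: [-2.5, -2.4, 12.8]
grip_width: 0.201
time_s: 13.4
tcp_pos: [0.4798, 0.0264, 0.1564]
tcp_rot: [0.629, 0.778, -0.001, -0.001]
force: [-6.6, -2.3, 6.1]
grip_width: 0.204
```

```bash
python3 -m handwheel '[-1,-0.2,-1.4,0, -0.8,-0.2,-1.5,0, -0.7,-0.1,-1.6,0, -0.5,-0.1,-1.7,0, -0.4,-0.1,-1.7,0, -0.2,0,-1.6,0, 0,0,0,0]'
python3 -m handwheel '[0,0,-0.5,0, 0,0,-0.4,0, 0,0,-0.3,0, 0,0,0,0]'
```

```text
time_s: 14.1
tcp_pos: [0.4451, 0.0194, 0.0604]
tcp_rot: [0.629, 0.778, -0.001, -0.001]
force: [-4.8, -4.6, 0.3]
grip_width: 0.201
time_s: 14.5
tcp_pos: [0.4451, 0.0193, 0.0533]
tcp_rot: [0.629, 0.778, -0.001, -0.001]
force: [-15.1, -5.3, 38.3]
grip_width: 0.202
```

```bash
python3 -m handwheel '[0,0,0.3,0, 0,0,0,0]'; python3 -m handwheel '[0,0,0,0, 0,0,0,0, 0,0,0,0, 0,0,3,0, 0,0,5,0, 0,0,5,0, 0,4,2,0, 0,0,0,0, 0,0,0,0]' 60
python3 - <<'E'
from plant import r
import cv2,numpy as np
from h import *
n='wrist'
c=r.get_calibration(n);p,d=r.get_image(n)
np.savez(f'pics/{n}10.npz',p=p,d=d,**{k:c[k] for k in c})
cv2.imwrite('pics/w10.png',p[:,:,::-1])
z=load('pics/wrist10.npz');P=cloud(z);hsv=cv2.cvtColor(p,cv2.COLOR_RGB2HSV)
m=((hsv[...,0]<6)|(hsv[...,0]>174))&(hsv[...,1]>120)&(abs(P[...,0]-.442)<.04)&(abs(P[...,1]-.02)<.03)
Q=P[m];print(len(Q),np.round(np.percentile(Q,[5,50,95],axis=0),4))
f=np.polyfit(Q[:,0],Q[:,2],1);print('slope',f[0]*.98)
E
```

```text
time_s: 14.7
tcp_pos: [0.4451, 0.0194, 0.0539]
tcp_rot: [0.629, 0.778, -0.001, -0.001]
force: [-7.5, -4.4, 12.2]
grip_width: 0.202
time_s: 15.6
tcp_pos: [0.4463, 0.0605, 0.2025]
tcp_rot: [0.628, 0.778, 0.0, 0.0]
force: [0.5, -0.4, -0.4]
grip_width: 0.597
798 [[0.4238 0.0108 0.0634]
 [0.4417 0.0194 0.0654]
 [0.4598 0.0282 0.0667]]
slope -0.007463978397823783
```

View pics/w10.png

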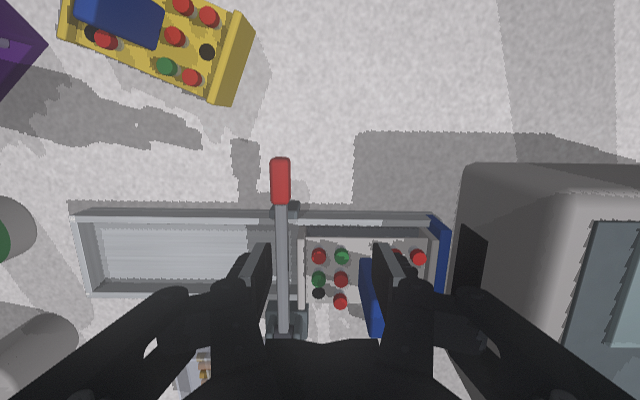

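The grip's top is at 65.4 mm (66 expected) and level, so the lever is fully down. One last check of the carriage before handing in.

```bash
python3 -m handwheel '[0,2,3,0, 0,3,2,0, 0,0,0,0, 0,0,0,0]'
python3 - <<'E'
from plant import r
import cv2,numpy as np
from h import *
for n in ['scene','wrist']:
    c=r.get_calibration(n);p,d=r.get_image(n)
    np.savez(f'pics/{n}11.npz',p=p,d=d,**{k:c[k] for k in c})
    cv2.imwrite(f'pics/{n}11.png',p[:,:,::-1])
    z=load(f'pics/{n}11.npz');P=cloud(z);hsv=cv2.cvtColor(p,cv2.COLOR_RGB2HSV)
    m=(hsv[...,0]>105)&(hsv[...,0]<125)&(hsv[...,1]>120)&(abs(P[...,2]-.135)<.004)&(abs(P[...,0]-.517)<.04)&(abs(P[...,1]-.12)<.05)
    Q=P[m];q=Q.mean(0)[:2]-[.5345,.0393];a=np.radians(11.6)
    print(n,len(Q),Q[:,2].mean(),'loader',q@[np.cos(a),np.sin(a)],q@[-np.sin(a),np.cos(a)])
s=r.observe();print(s['tcp_pos'],s['force'])
E
```

```text
time_s: 16.05
tcp_pos: [0.4457, 0.1094, 0.251]
tcp_rot: [0.628, 0.778, -0.001, -0.001]
force: [-0.6, 0.4, -0.0]
grip_width: 0.599
scene 98 0.13434491026869783 loader 0.005719569083441919 0.08485896967934574
wrist 447 0.13553212893877487 loader -0.0008738944800258937 0.0841984580032085
[0.44531734 0.10882388 0.25060107] [ 0.02076361 -0.49420297 -0.08920181]
```

View pics/scene11.png

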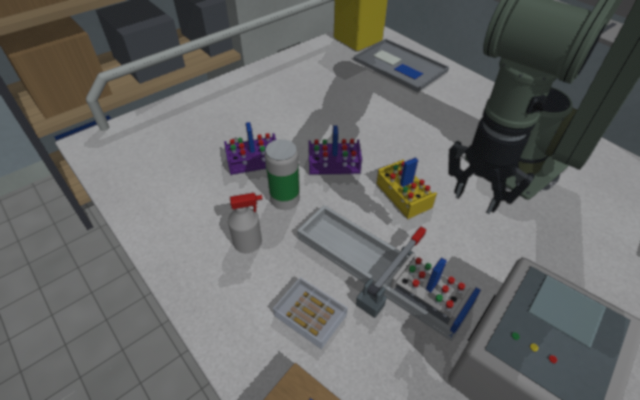

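View pics/wrist11.png

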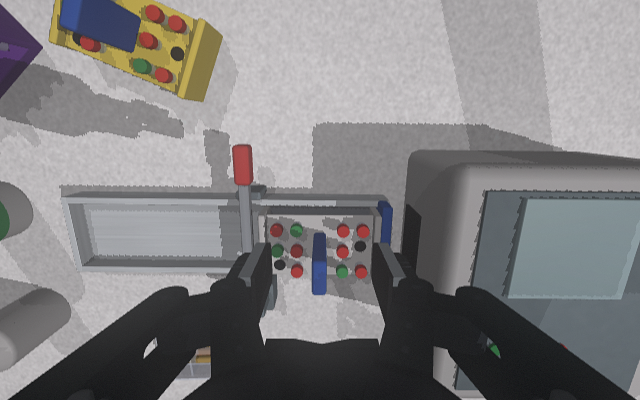

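```bash
python3 -c "
from plant import r
print(r.finish_job())"
```

```text
the job is handed in; nothing more can be done
None
```

The job is handed in at about 16 s. I pinched the lever and swung it up to about 1.67 rad, slid the carriage to the blue end stop, then swung the lever back down behind it and let go.

- **Carriage:** it met the end stop at about −16 N. After I let go, its handle measured 84.2 mm (wrist camera) and 84.9 mm (scene camera) along the track, against 86 nominal. That difference is within my 2 mm fit error and the 6 mm tolerance. The handle top measured 134–136 mm against 136, so the carriage is down and level.
- **Lever:** its grip top measured 65.4 mm (66 expected when fully down), with a slope of about 0.007 rad. It pressed back with 38 N when it bottomed out.
- **Robot and surroundings:** the arm is clear, with forces near zero. The wipes, spray bottle and clear box look unmoved by eye in the last scene picture; I did not measure their positions again.
- **Disagreement:** the scene camera put the carriage handle about 6 mm off across the track. I attribute this to that camera's oblique, blurry view, because the wrist camera put it within 1 mm.

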